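# Find the stamped parts crate and push it over the dispatch line

### The job

First tip both empty parts crates over backwards, away from the robot, so that each lies on its far side with its underside facing the robot. Then push the crate that has the ring stamp on its underside straight away from the robot until all of it lies just beyond the dispatch line, the dark strip across the bench, with its underside no more than 2 cm past the strip, and leave the other crate lying on the near side. Only tip and push the crates, never lift them off the bench, and leave the other things where they stand.

Things in the scene. Friction and masses are not known exactly. Their poses are not given: they have to be found in the camera images.
- stamped_crate: White open plastic crate, empty, loose, 58 mm deep (x), 88 wide (y), 80 high (z), 3 mm walls, about 0.2 kg, on two 4 mm rubber feet along its near and far lower edges. Underneath, a dark embossed ring 38 mm across with a 52 mm bar through it. Origin: centre of the underside; z up, x away from the robot while it stands. Stands left or right at random; from outside both crates look alike.
- plain_crate: The other crate, the same but with nothing underneath; origin and axes alike. Either crate, pushed away from the robot near its top, pivots on its far foot, passes its balance point at about 40 degrees and falls on its far side: then its z points away from the robot, and its underside (58 mm high, 88 wide) faces the robot.
- stamped_crate_heel_left (a point): Corner of the stamped crate, far lower edge, left end (29, 44, 0 mm in the crate's frame). Stays on the bench while the crate tips away from the robot, and after.
- stamped_crate_heel_right (a point): The same, right end (29, -44, 0 mm).
- stamped_crate_rim_left (a point): Corner of the stamped crate, far upper edge at the mouth, left end (29, 44, 80 mm in the crate's frame). On the bench when the crate lies on its far side.
- stamped_crate_rim_right (a point): The same, right end (29, -44, 80 mm).
- plain_crate_heel_left (a point): Corner of the plain crate, far lower edge, left end (29, 44, 0 mm in the crate's frame).
- plain_crate_heel_right (a point): The same, right end (29, -44, 0 mm).
- dispatch_line: Dark flat tape strip stuck on the bench across the robot's front, 18 mm wide (its x), 560 mm long (its y), flush with the bench. Origin: its centre. Its x points away from the robot, to the dispatch side.
- jar: Small screw jar with a white lid and brass parts, 36 mm across, 48 mm high, loose, standing between the crates. Origin: centre of its underside. To be left alone.
- bottle: Brown dropper bottle, 33 mm across, 102 mm high, loose, at the left edge. Origin: centre of its underside. To be left alone.
- battery: Rectangular battery, 18 x 26 x 48 mm, loose, standing at the left edge beyond the bottle. Origin: centre of its underside. To be left alone.
- multimeter: Orange hand multimeter, 134 x 68 x 44 mm, loose, lying at the right. Origin: centre of its underside. To be left alone.

How it is judged:
By the outcome, as a careful person would: the job done as asked, in the order asked, and still so for the second after the job is handed in, with the robot touching nothing.
It also fails if it takes over 59 s, if anything falls off the work surface, if the arm or the gripper's body presses on something with over 40 N, if the wrist force passes 120 N, or if a joint passes its speed limit or range.

### The arm

A 7-joint arm with a two-finger parallel gripper is mounted at the origin on a cart in front of the work surface, level with it; the furniture and walls round the work are solid. World frame = base frame: x ahead of the robot, y to its left, z up, the work surface at z = 0. Lengths are in m, angles in rad, forces in N, time in s.
With the tool pointing down it reaches from about 0.425 to 0.825 m from the base axis. Payload 3.6 kg.
Tool frame: the origin (TCP) lies where the fingers leave the gripper's body, on its centre line; the fingertips stand 73 mm ahead of it and the grasp point (between the pads) lies 54 mm ahead of it; z points along the fingers, y is the line along which they close (so a half turn about z gives the same grasp; the last joint's range is limited). The gripper opens to 85 mm and grips with 20 to 120 N. Pads are 22 mm wide; open, the fingers measure 114 mm over their backs; the gripper's body (76 mm by 85 mm) begins 54 mm behind the grasp point. The pads swing forward as they close: fully open they stand 13 mm farther back than shut.
Start: joints at [-1.143, 0.615, -0.013, 1.423, 0.008, 1.103, -0.04], TCP at [0.285, 0.584, 0.304] pointing down, gripper open.
Joint ranges: [-3.12, 3.12], [-0.3, 2.06], [-1.34, 1.32], [0.26, 2.42], [-1.36, 4.5], [0.01, 1.98], [-2.84, 2.84]. Speed limits (rad/s): [2.79, 2.79, 3.14, 3.14, 3.14, 3.14, 3.14].

### API

Orientations are given as a unit quaternion [x, y, z, w].
In Python, from station import arm, snapshot, camera_info, ticket gives the robot as it stands. Calls block until the motion is done:
- arm.movep(position, orientation): joint-space move of the TCP to a pose.
- arm.line_to(position, velocity=0.15, ori=None): straight line of the TCP; ori=None keeps the orientation; velocity is the mean speed in m/s.
- arm.move_j(angles): joint-space move.
- arm.move_gripper(opening, effort=None): opening from 0.0 (shut) to 1.0 (fully open); effort is the grip in N (None keeps the last); returns when the fingers have stopped.
- arm.pause(seconds).
- arm.ik(position, orientation): joint angles nearest the present ones, or None.
- snapshot(name): name is "scene" or "top" or "wrist"; returns the picture (420x560x3 uint8, blue, green, red); there is no depth.
- camera_info(name): a dict with "fx", "fy", "cx", "cy" (pixels), "dist_coeffs" ([k1, k2, p1, p2, k3] as OpenCV has them; the pictures are not rectified), "R" (3x3) and "t" (3): a world point X has camera coordinates R X + t; the wrist camera has in their place "T_tool_cam" (4x4, takes a point from camera to tool coordinates, whose origin is the TCP and whose axes are the flange's). Camera axes: x right, y down, z forward; pixel columns grow to the right and rows downward; lengths in m; the calibration is good to about 2 mm. A picture is of the moment at which its call begins: read the wrist's pose just before it. camera_info takes no time and is no camera call.
A pose or a line that the arm cannot do raises arm.MotionError and nothing moves.
- ticket.finish_job(): hands the job in; it is judged then, once.
Readings, each from a call of its own:
- arm.read_time(): time.
- arm.read_joint_positions(): joint angles.
- arm.read_dq(): joint speeds.
- arm.read_effort(): joint torques, N m.
- arm.read_tool_pos(): TCP position.
- arm.read_eef_rot(): TCP orientation.
- arm.read_ft_force(): force on the tool from outside, world axes, zero at the start.
- arm.read_wrist_torque(): the same for the moment, N m.
- arm.read_opening(): opening from 0.0 (shut) to 1.0 (fully open).
- arm.read_finger_force(): force on a finger pad.
Only numpy, scipy, OpenCV 4.12 (cv2) and the standard library are available. Lean on these libraries where they do the work, as an engineer would, in place of code of your own. Each camera call takes 0.05 s, during which the arm holds its last target. There are 200 camera calls.

## Working session

There is one attempt and no reset: what is moved stays moved. The work goes in short steps, each a Python script; the robot and the scene stay as the last script left them, time stands still between calls to the robot, and variables do not carry over. Pictures are saved under pics/ and viewed, at most 10 in all, crops included, and the job is handed in when it is done.

```bash
mkdir -p pics; ls
python3 - <<'E'
from station import arm, snapshot, camera_info
import cv2, numpy as np
a=snapshot("scene"); b=snapshot("top")
cv2.imwrite("pics/s0.png",a); cv2.imwrite("pics/t0.png",b)
for n in("scene","top"):
    c=camera_info(n); R=np.array(c["R"]); print(n,c["fx"],c["dist_coeffs"],(-R.T@np.array(c["t"])).round(3),R.round(2).tolist())
print(arm.read_time(),arm.read_eef_rot(), arm.read_tool_pos(), arm.read_joint_positions())
E
```

```text
pics
scene 524.6747710795377 [-0.13046517  0.          0.          0.          0.        ] [-0.304  0.985  0.648] [[-0.78, -0.62, 0.0], [-0.25, 0.31, -0.92], [0.57, -0.72, -0.39]]
top 530.5278401972786 [-0.04889655  0.          0.          0.          0.        ] [ 0.358 -0.113  1.744] [[-0.02, -1.0, -0.01], [-1.0, 0.02, -0.09], [0.09, 0.01, -1.0]]
0.1 [ 2.24935381e-01  9.74372969e-01 -1.15158441e-03 -2.56233453e-04] [0.28471206 0.58374323 0.30284211] [-1.14349871  0.6158349  -0.01258992  1.42474983  0.00806985  1.10341697
 -0.04038636]
```

View pics/s0.png

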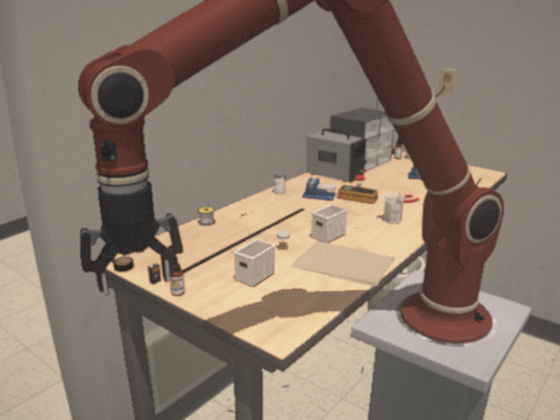

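View pics/t0.png

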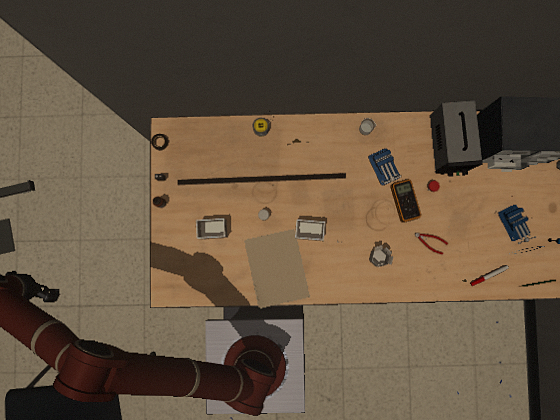

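The scene view shows the crates at about (255,262) and (329,223) with the jar between them. In the top view the crates are at (212,227) and (311,228), the jar at (264,214), and the strip runs from (178,182) to (346,176). Next I measure them.

```bash
cat > h.py <<'E'
from station import arm, snapshot, camera_info, ticket
import cv2, numpy as np
from scipy.spatial.transform import Rotation as Ro
def cam(n):
    c=camera_info(n); K=np.array([[c["fx"],0,c["cx"]],[0,c["fy"],c["cy"]],[0,0,1.]]); d=np.array(c["dist_coeffs"])
    if "R" in c: R,t=np.array(c["R"]),np.array(c["t"])
    else:
        T=np.eye(4); T[:3,:3]=Ro.from_quat(arm.read_eef_rot()).as_matrix(); T[:3,3]=arm.read_tool_pos()
        M=np.linalg.inv(T@np.array(c["T_tool_cam"])); R,t=M[:3,:3],M[:3,3]
    return K,d,R,t
def toplane(C,px,z):
    K,d,R,t=C; u=cv2.undistortPoints(np.array(px,float).reshape(-1,1,2),K,d).reshape(-1,2)
    o=-R.T@t; r=np.c_[u,np.ones(len(u))]@R
    return o+r*((z-o[2])/r[:,2])[:,None]
def proj(C,X):
    K,d,R,t=C; return cv2.projectPoints(np.array(X,float).reshape(-1,1,3),cv2.Rodrigues(R)[0],t,K,d)[0].reshape(-1,2)
E
python3 - <<'E'
from h import *
im=cv2.imread("pics/t0.png"); C=cam("top")
hsv=cv2.cvtColor(im,cv2.COLOR_BGR2HSV)
print(hsv[227,185:240].tolist())
def show(name,m,z,roi):
    x0,y0,x1,y1=roi; mm=np.zeros_like(m); mm[y0:y1,x0:x1]=m[y0:y1,x0:x1]
    cs,_=cv2.findContours(mm,cv2.RETR_EXTERNAL,cv2.CHAIN_APPROX_NONE); c=max(cs,key=cv2.contourArea)
    P=toplane(C,c.reshape(-1,2),z); r=cv2.minAreaRect(P[:,:2].astype(np.float32)*1000); print(name,cv2.boundingRect(c),r, cv2.boxPoints(r).round().tolist())
w=((hsv[...,1]<60)&(hsv[...,2]>110)).astype(np.uint8)*255
dk=(hsv[...,2]<70).astype(np.uint8)*255
show("left",w,.082,(190,208,240,245)); show("right",w,.082,(290,210,335,245)); show("jar",w,.048,(255,205,275,225))
show("line",dk,0,(172,170,352,190)); show("bottle",dk,.05,(152,190,170,210)); show("batt",dk,.04,(152,170,172,184)); show("meter",dk,.04,(390,178,420,224))
cv2.imwrite("pics/t0c.png",cv2.resize(im[165:250,170:350],None,fx=4.4,fy=4.4,interpolation=cv2.INTER_CUBIC))
E
```

```text
[[15, 120, 160], [15, 121, 158], [16, 120, 157], [15, 123, 158], [15, 119, 158], [15, 116, 158], [15, 118, 158], [15, 121, 160], [15, 119, 163], [14, 120, 159], [15, 137, 140], [18, 58, 162], [20, 53, 105], [16, 115, 42], [15, 82, 50], [16, 78, 62], [14, 59, 82], [14, 73, 84], [17, 72, 81], [15, 84, 67], [21, 51, 149], [21, 48, 166], [19, 49, 162], [21, 49, 162], [21, 49, 160], [22, 49, 161], [19, 49, 161], [20, 51, 161], [21, 47, 162], [23, 48, 158], [20, 51, 159], [21, 50, 164], [22, 49, 160], [20, 49, 162], [22, 46, 161], [20, 47, 162], [23, 49, 160], [23, 46, 162], [20, 49, 172], [19, 61, 105], [12, 75, 34], [14, 105, 51], [15, 116, 79], [16, 129, 79], [15, 114, 76], [14, 131, 68], [15, 124, 148], [15, 118, 167], [15, 124, 161], [14, 121, 158], [16, 123, 160], [16, 123, 160], [15, 122, 159], [15, 120, 162], [15, 122, 159]]
left (205, 218, 20, 15) ((452.2814025878906, 110.83390808105469), (60.20368957519531, 44.03229904174805), 88.86871337890625) [[430.0, 81.0], [474.0, 80.0], [475.0, 140.0], [431.0, 141.0]]
right (299, 220, 23, 15) ((441.7709655761719, -189.66659545898438), (70.4
[... 377 characters left out ...]
6.598817825317383, 556.1835327148438), 1.0916386842727661) [[595.0, 243.0], [605.0, -314.0], [622.0, -313.0], [611.0, 243.0]]
bottle (153, 196, 15, 11) ((534.2987060546875, 293.33880615234375), (39.478065490722656, 36.34870910644531), 44.39311981201172) [[507.0, 293.0], [533.0, 267.0], [561.0, 294.0], [536.0, 320.0]]
batt (155, 173, 13, 8) ((616.2991943359375, 290.28662109375), (39.578086853027344, 23.031030654907227), 88.71452331542969) [[604.0, 271.0], [627.0, 270.0], [628.0, 310.0], [605.0, 310.0]]
meter (394, 181, 26, 39) ((523.06982421875, -505.1714782714844), (118.14774322509766, 55.6207389831543), 13.498960494995117) [[459.0, -492.0], [472.0, -546.0], [587.0, -518.0], [574.0, -464.0]]
```

View pics/t0c.png

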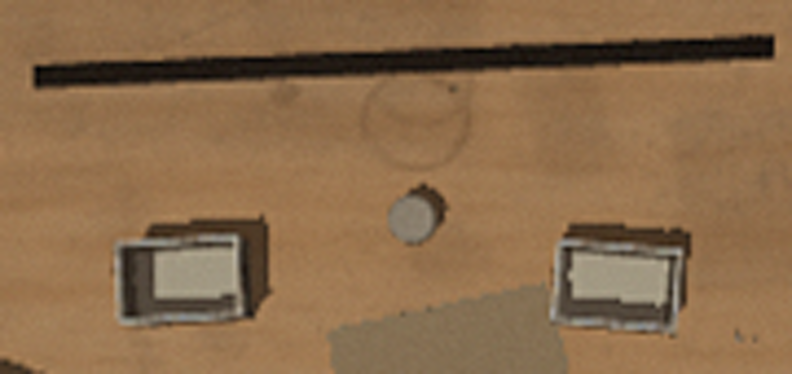

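Reading rim corners off the crop: left crate (115,243), (240,235), (245,318), (120,326); right crate (563,240), (684,248), (676,333), (553,323).

Run:
```python
from h import *
C=cam("top")
for n,q in (("L",[(115,243),(240,235),(245,318),(120,326)]),("R",[(563,240),(684,248),(676,333),(553,323)])):
    p=(np.array(q)+.5)/4.4-.5+[170,165]
    P=toplane(C,p,.082)[:,:2]*1000
    v=(P[0]-P[1])+(P[3]-P[2])   # +y direction
    u=(P[0]-P[3])+(P[1]-P[2])
    print(n,P.round().tolist(),"c",P.mean(0).round(1),"size",np.hypot(*u)/2,np.hypot(*v)/2,"yaw",np.degrees(np.arctan2(-v[0],v[1])),np.degrees(np.arctan2(u[1],u[0])))
for (x,y,yaw) in ((.38,.11,-3),(.36,.11,-3),(.38,-.19,3),(.36,-.19,3)):
  for z in (.25,.14,.09):
    for k in (0,180):
      for p in (0,15,25):   # p: fingers leaning back to the robot
        q=(Ro.from_euler("z",yaw+k,degrees=True)*Ro.from_euler("y",(p if k==0 else -p)+0,degrees=True)*Ro.from_euler("x",180,degrees=True))
        tip=np.array([x,y,z-.073]); T=tip-q.apply([0,0,.073])
        s=arm.ik(T,q.as_quat()); print(x,y,z,k,p,T.round(3),None if s is None else np.round(s,2))
```

```text
L [[470.0, 170.0], [474.0, 80.0], [414.0, 77.0], [410.0, 167.0]] c [442.  123.5] size 59.429710797645676 89.64158962069843 yaw 2.5159170041859724 2.985388802767469
R [[465.0, -150.0], [458.0, -237.0], [397.0, -229.0], [406.0, -142.0]] c [ 431.7 -189.5] size 60.17428549369483 87.03961239581918 yaw -5.4061728834345395 -7.538598098508617
0.38 0.11 0.25 0 0 [0.38 0.11 0.25] [-0.87  0.38  0.72  2.19 -0.39  0.7  -1.5 ]
0.38 0.11 0.25 0 15 [0.399 0.109 0.248] [-0.76  0.51  0.71  2.02 -0.42  1.04 -1.42]
0.38 0.11 0.25 0 25 [0.411 0.108 0.243] [-0.69  0.61  0.7   1.91 -0.43  1.24 -1.38]
0.38 0.11 0.25 180 0 [0.38 0.11 0.25] [-0.31  0.31 -0.04  2.18  0.02  0.65  1.16]
0.38 0.11 0.25 180 15 [0.399 0.109 0.248] [-0.2   0.43 -0.1   2.   -0.06  0.96  1.26]
0.38 0.11 0.25 180 25 [0.411 0.108 0.243] [-0.15  0.52 -0.13  1.9  -0.08  1.14  1.28]
0.38 0.11 0.14 0 0 [0.38 0.11 0.14] [-0.6   0.57  0.38  2.3  -0.59  0.36 -1.34]
0.38 0.11 0.14 0 15 [0.399 0.109 0.138] [-0.64  0.69  0.55  2.11 -0.57  0.78 -1.29]
0.38 0.11 0.14 0 25 [0.411 0.108 0.133] [-0.62  0.78  0.59  1.99 -0.55  1.01 -1.28]
0.38 0.11 0.1
[... 4620 characters left out ...]
.26  0.12  0.33  1.93]
0.36 -0.19 0.14 180 15 [ 0.379 -0.189  0.138] [0.32 0.63 0.06 2.09 0.12 0.67 1.89]
0.36 -0.19 0.14 180 25 [ 0.391 -0.188  0.133] [0.27 0.7  0.07 1.98 0.15 0.88 1.84]
0.36 -0.19 0.09 0 0 [ 0.36 -0.19  0.09] [ 0.4   0.66  0.05  2.3  -0.15  0.18 -0.93]
0.36 -0.19 0.09 0 15 [ 0.379 -0.189  0.088] [ 0.02  0.79  0.52  2.12 -0.44  0.59 -0.67]
0.36 -0.19 0.09 0 25 [ 0.391 -0.188  0.083] [-0.08  0.9   0.64  2.   -0.39  0.81 -0.73]
0.36 -0.19 0.09 180 0 [ 0.36 -0.19  0.09] [ 0.55  0.67 -0.17  2.29  0.51  0.22  1.54]
0.36 -0.19 0.09 180 15 [ 0.379 -0.189  0.088] [0.34 0.72 0.02 2.11 0.17 0.55 1.82]
0.36 -0.19 0.09 180 25 [ 0.391 -0.188  0.083] [0.29 0.79 0.05 1.99 0.18 0.77 1.8 ]
```

```bash
cat >> h.py <<'E'
def down(yaw): return (Ro.from_euler("z",yaw+180,degrees=True)*Ro.from_euler("x",180,degrees=True)).as_quat()
def tip(c,yaw,z=.138,travel=.046):
    q=down(yaw); d=np.array([np.cos(np.radians(yaw)),np.sin(np.radians(yaw)),0]); c=np.array([*c,0.])
    at=lambda s,z: c+d*(s-.029-.011)+[0,0,z]      # s: travel past nominal contact
    arm.movep(at(-.02,.22),q); arm.line_to(at(-.02,z),.12)
    arm.line_to(at(travel*.6,z),.06); f1=arm.read_ft_force()
    arm.line_to(at(travel,z),.04); f2=arm.read_ft_force()
    arm.pause(.4); print(arm.read_time(),np.round(f1,1),np.round(f2,1),np.round(arm.read_ft_force(),1))
    cv2.imwrite("pics/s_%d.png"%(arm.read_time()*10),snapshot("scene"))
    arm.line_to(at(-.01,z),.2); arm.line_to(at(-.02,.2),.2)
E
python3 - <<'E'
from h import *
arm.move_gripper(.5); print(arm.read_time())
tip((.442,.1235),2.7); print(arm.read_time())
im=snapshot("scene"); cv2.imwrite("pics/s1.png",cv2.resize(im[160:320,130:400],None,fx=2.9,fy=2.9,interpolation=cv2.INTER_CUBIC))
E
```

```text
0.5917
5.125 [-0.5 -1.  -1.1] [-0.8 -0.6 -0.9] [-0.8  0.   0.2]
6.075
```

View pics/s1.png

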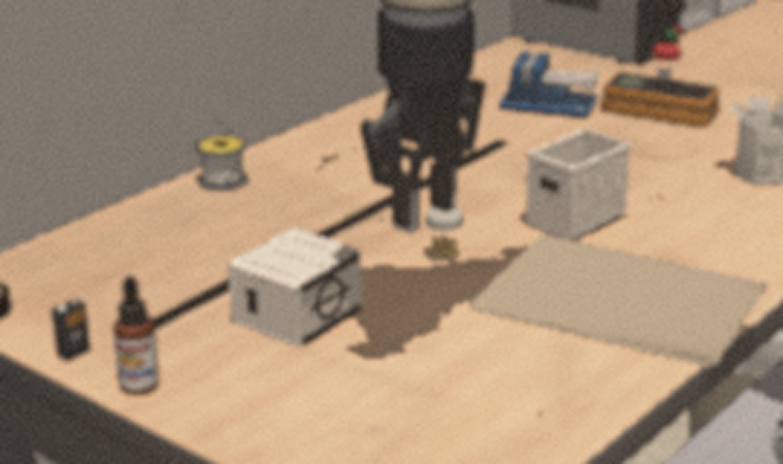

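The left crate lies on its far side, with the ring stamp visible on its underside at about (330,295) in the crop. So the left crate is the stamped one. Now I tip the right one.

Run:
```python
from h import *
tip((.4317,-.1895),-6.3)
# move over the stamped crate, looking with the wrist camera
arm.movep([.43,.118,.32],down(0)); print(arm.read_time())
C=cam("wrist"); w=snapshot("wrist"); t=snapshot("top"); s=snapshot("scene")
np.savez("w1.npz",K=C[0],d=C[1],R=C[2],t=C[3]); cv2.imwrite("pics/w1.png",w); cv2.imwrite("pics/t1.png",t); cv2.imwrite("pics/s2.png",s)
cv2.imwrite("pics/t1c.png",np.vstack([cv2.resize(t[165:250,170:350],(792,374),interpolation=cv2.INTER_CUBIC),cv2.resize(s[180:300,140:560],(792,226))]))
print(proj(C,[[.6,.1,0],[.48,.12,.058],[.48,.12,0]]))
```

```text
10.075 [ 0.3 -1.7 -0.6] [-1.  -0.5  0.2] [ 0.4  0.1 -0.1]
12.275
[[270.82831403 301.35457423]
 [286.07101396 232.1221593 ]
 [285.50255886 216.99533371]]
```

View pics/w1.png

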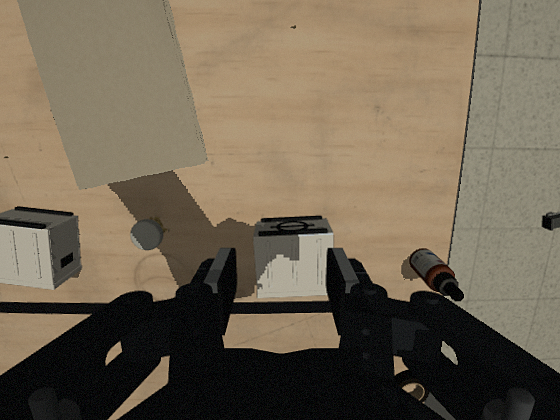

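View pics/t1c.png

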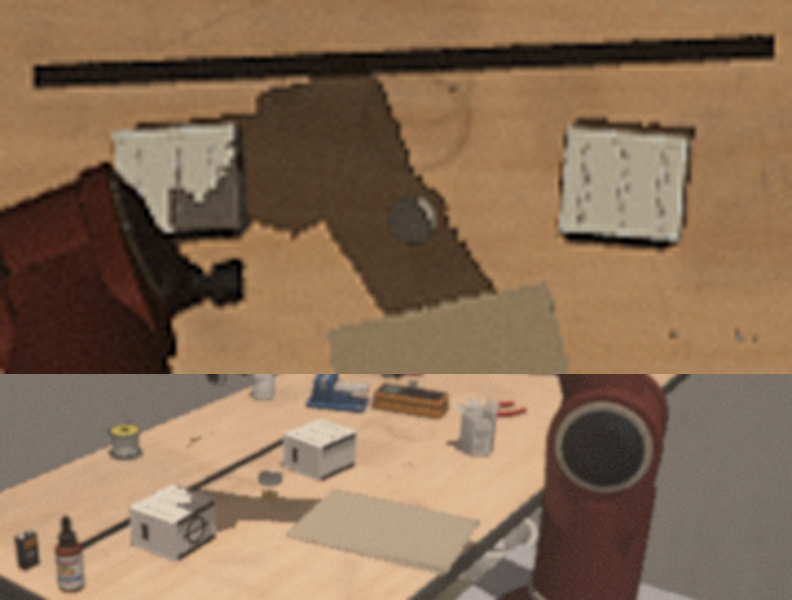

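Both crates lie on their far sides. In the wrist view the stamped crate's underside spans columns 258–330, rows 217–233, so its underside is at x ≈ 0.48. The strip is at row ≈ 308, and the jar, bottle and plain crate are undisturbed. Now a first push, stopping about 1.5 cm short, followed by a look.

Run:
```python
from h import *
q=down(1.1); y=.120
arm.movep([.435,y,.2],q); arm.line_to([.435,y,.081],.15)
arm.line_to([.595,y,.081],.06); print(arm.read_time(),arm.read_ft_force().round(1))
arm.line_to([.56,y,.081],.2); arm.line_to([.53,y,.32],.2)
C=cam("wrist"); w=snapshot("wrist"); t=snapshot("top"); print(arm.read_time())
np.savez("w2.npz",K=C[0],d=C[1],R=C[2],t=C[3]); cv2.imwrite("pics/w2.png",w); cv2.imwrite("pics/t2.png",t)
cv2.imwrite("pics/w2c.png",cv2.resize(w[190:340,180:380],(800,600),interpolation=cv2.INTER_CUBIC))
```

```text
16.7333 [-0.7  0.5 -0.8]
18.5167
```

View pics/w2c.png

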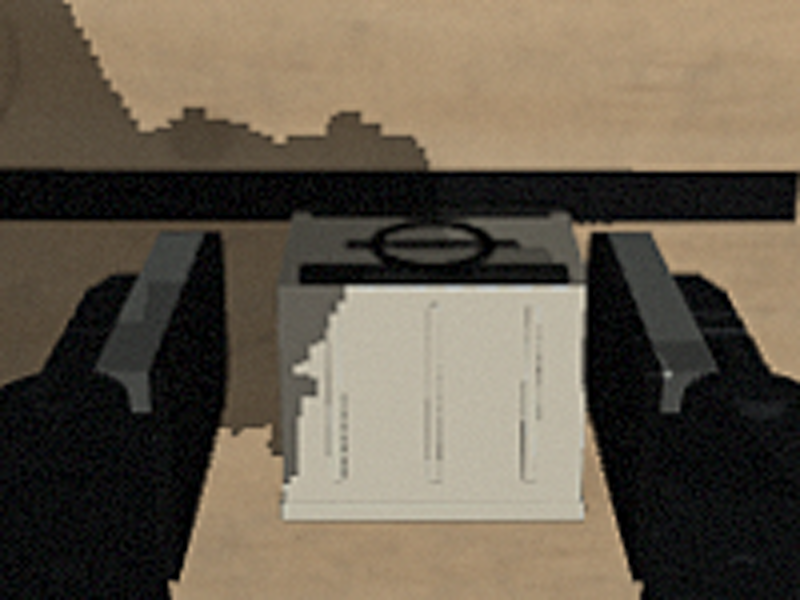

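The strip spans crop rows 170–220. The crate's lower edge is right at the strip's far edge (about row 215), its top edge runs along row 285 (columns 278–586), and it is aligned with the strip. Next I compute the remaining gap.

Run:
```python
from h import *
z=np.load("w2.npz"); C=(z["K"],z["d"],z["R"],z["t"])
w=cv2.imread("pics/w2.png"); g=w.max(2).astype(int)
f=lambda q:(np.array(q)+.5)/4-.5+[180,190]
print("top edge z58/62",toplane(C,f([(281,285),(584,284)]),.058)[:,:2].round(4).tolist())
print("rim z58",toplane(C,f([(284,520),(583,520)]),.058)[:,:2].round(4).tolist())
print("strip far",toplane(C,f([(240,220),(590,220)]),0)[:,:2].round(4).tolist(),"near",toplane(C,f([(240,171),(590,172)]),0)[:,:2].round(4).tolist())
print("underside bottom corners",toplane(C,f([(292,213),(572,213)]),.004)[:,:2].round(4).tolist())
```

```text
top edge z58/62 [[0.6141, 0.085], [0.6123, 0.1695]]
rim z58 [[0.6898, 0.0851], [0.6882, 0.1736]]
strip far [[0.6177, 0.0662], [0.6157, 0.1793]] near [[0.601, 0.0665], [0.5993, 0.1784]]
underside bottom corners [[0.6135, 0.0834], [0.6118, 0.1728]]
```

Run:
```python
from h import *
q=down(1.1); y=.1235
arm.line_to([.56,y,.2],.2,q); arm.line_to([.56,y,.081],.15)
arm.line_to([.6085,y,.081],.04); print(arm.read_time(),arm.read_tool_pos().round(4),arm.read_ft_force().round(1))
arm.line_to([.56,y,.081],.15); arm.line_to([.54,y,.32],.2)
C=cam("wrist"); w=snapshot("wrist")
arm.movep([.42,-.03,.35],q); t=snapshot("top"); print(arm.read_time())
np.savez("w3.npz",K=C[0],d=C[1],R=C[2],t=C[3]); cv2.imwrite("pics/w3.png",w); cv2.imwrite("pics/t3.png",t)
cv2.imwrite("pics/w3c.png",np.hstack([cv2.resize(w[190:310,180:340],(500,375),interpolation=cv2.INTER_CUBIC),cv2.resize(t[130:255,150:250],(300,375),interpolation=cv2.INTER_CUBIC)]))
```

```text
21.5917 [0.6086 0.1235 0.0811] [ 0.   0.3 -0.2]
24.325
```

View pics/w3c.png

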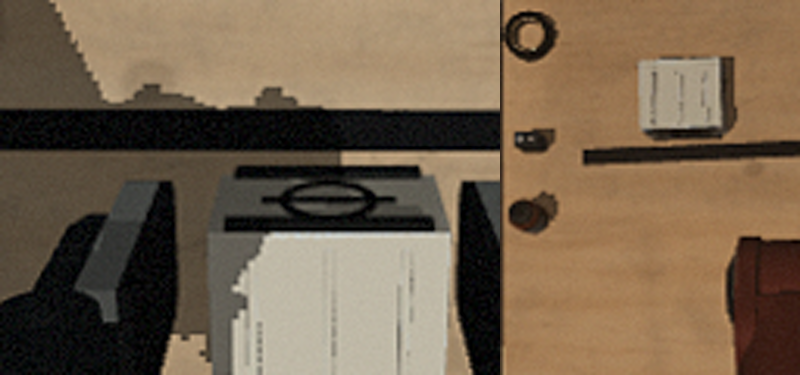

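View pics/t3.png

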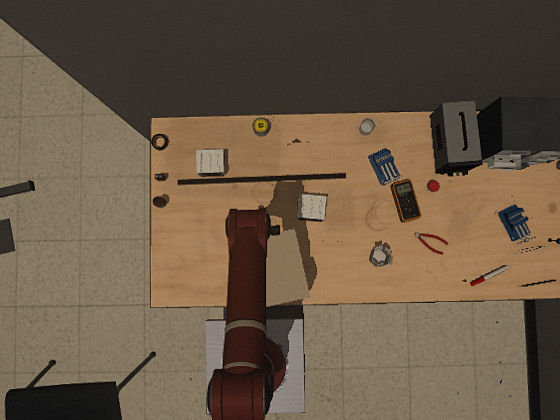

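The crate now lies clear of the strip: strip far edge at crop row 150, lower foot at row 166, underside bottom at about row 177. Top view: stamped crate at (211,161) beyond the line, plain crate at (312,206) on the near side. A last gap check follows, and I hand in if it is within limits.

Run:
```python
from h import *
z=np.load("w3.npz"); C=(z["K"],z["d"],z["R"],z["t"])
f=lambda q:(np.array(q)+.5)/3.125-.5+[180,190]
far=toplane(C,f([(225,150.5),(430,150.5)]),0)[:,0]
foot=toplane(C,f([(236,167),(419,166)]),.002)[:,0]; und=toplane(C,f([(222,178),(440,177)]),.002)[:,0]
top=toplane(C,f([(212,233),(448,231)]),.058)[:,0]
print(far,foot-far,und-far,top-far)
if (foot-far).min()>.002 and max((und-far).max(),(top-far).max())<.0175: ticket.finish_job(); print("done",arm.read_time())
```

```text
[0.61798955 0.61644366] [0.00637421 0.006102  ] [0.01132644 0.01078539] [0.01013036 0.00934331]
the job is handed in; nothing more can be done
the job is handed in; nothing more can be done
```

Both crates are tipped onto their far sides. The stamped (left) crate lies wholly beyond the dispatch line with its underside about 10 mm past the strip, the plain one lies on the near side, and the job is handed in at about 24 s.

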